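# Lock out the larger isolator

### The arm

A 6-joint arm with a two-finger parallel gripper is mounted at the origin on a cart in front of the work surface, level with it; the furniture and walls round the work are solid. World frame = base frame: x ahead of the robot, y to its left, z up, the work surface at z = 0. Lengths are in mm, angles in rad, forces in N, time in s.
With the tool pointing down it reaches from about 275 to 1000 mm from the base axis. Payload 8.4 kg.
Tool frame: the origin (TCP) lies on the centre line of the jaws, within the pads' length; the fingertips stand 14 mm ahead of it and the grasp point (between the pads) lies 5 mm behind it; z points along the fingers, y is the line along which they close (so a half turn about z gives the same grasp; the last joint's range is limited). The gripper opens to 85 mm and grips with 20 to 120 N. Pads are 22 mm wide; open, the fingers measure 114 mm over their backs; the gripper's body (76 mm by 85 mm) begins 54 mm behind the grasp point. The pads swing forward as they close: fully open they stand 13 mm farther back than shut.
Start: joints at [-1.208, 0.353, 1.633, -0, 1.155, -0.002], TCP at [222.975, -583.875, 217.981] pointing down, gripper open.
Joint ranges: [-2.63, 2.63], [-0.92, 2.1], [0.06, 2.66], [-1.3, 4.44], [0, 2.69], [-3.02, 3.02]. Speed limits (rad/s): [2.22, 2.22, 2.79, 3.14, 3.14, 3.14].

### API

Orientations are given as [roll, pitch, yaw] about the fixed x, y, z axes, in that order (R = Rz(yaw) Ry(pitch) Rx(roll)).
In Python, from rig import r gives the robot as it stands.
- The arm moves only by the tool step_arm, never from a script. Its argument "plan" is text: rows parted by semicolons, each of 7 numbers parted by spaces: the turn, a rotation vector about the world's x, y, z in degrees, then the shift along the world's x, y, z in mm, then the closure in counts, from 0 (fully open) to 255 (shut). In form: rx ry rz x y z hand; .... A call has 1 to 8 rows; each row is the pose to reach, as a shift and turn from the pose commanded when the call began; what a row does not reach only later rows make up. A row lasts 1/10 s, in which the tool goes at most 50 mm and 8.59 degrees, less where a joint would pass 70% of its speed; a pose out of reach is approached as far as the arm can. A call with a gripper value outside its range is refused whole. The fingers move at their own pace and stop on an object; "force" is the grip in N (left out, the last holds). Time passes only in rows, so rows that repeat a pose let the fingers close. It gives the time, the measured TCP pose, the force, the opening and the grip force at its end, in the units of the state.
- r.sense(): the state, without advancing time (a new reading comes with each control period).
- r.grab_frame(name): name is "scene" or "top" or "wrist"; returns (picture, depth): 420x560x3 uint8, red, green, blue; 420x560 float32, mm along the optical axis (not along the pixel's ray), 0 where there is no reading.
- r.get_calibration(name): a dict with "K" (3x3 intrinsics, pixels), "world_from_camera" (4x4, takes a point from camera to world coordinates). Camera axes: x right, y down, z forward; pixel columns grow to the right and rows downward; lengths in mm; the calibration is good to about 2 mm. A picture is of the moment at which its call begins: read the wrist's pose just before it. get_calibration takes no time and is no camera call; for the wrist camera it gives the pose at the moment of the call.
- r.sign_off(): hands the job in; it is judged then, once.
The state is a dict: "clock": time; "qpos": joint angles; "qvel": joint speeds; "joint_efforts": joint torques, N m; "eef_pos": TCP position; "tcp_rot": TCP orientation; "contact_force": force on the tool from outside, world axes, zero at the start; "wrist_torque": the same for the moment, N m; "opening": opening from 0.0 (shut) to 1.0 (fully open); "grasp_force": force on a finger pad.
Only numpy, scipy, OpenCV 4.12 (cv2) and the standard library are available. Lean on these libraries where they do the work, as an engineer would, in place of code of your own. Each camera call takes 0.05 s, during which the arm holds its last target. There are 200 camera calls.

### The job

Lock out the larger of the two isolators: lift its sprung handle clear of its detent, turn it anticlockwise to off and let it drop home there, then swing its lockout hasp fully out. Leave the smaller isolator switched on with its hasp stowed, and do not disturb the loose things on the bench.

Things in the scene. Friction and masses are not known exactly. Their poses are not given: they have to be found in the camera images.
- big: the larger isolator: a grey enclosure fixed to the bench, 140 x 140 mm and 70 mm high, handle and hasp on its flat top, a black cable gland on its +x side. Origin on the bench straight under the handle's axis (the enclosure reaches 60 mm to +y, 80 mm to -y and 70 mm to +x and -x of it). z is up; -y is the side that carries the hasp
- big_grip (a point): point on the vertical turning axis of the larger isolator's black bar handle, 37 mm above the enclosure's top. The bar is 16.0 mm thick, reaches 44 mm forward (its pointer end, white line on top) and 18 mm back from the axis; it stands from 14 to 54 mm above the enclosure's top, on a black cam disc of 36 mm radius whose upper face is 14 mm above the top. x points along the bar to its pointer end, y across it, z up; it moves with the handle
- big_handle (a joint): turn of the larger isolator's handle, rad: 0 = on (pointer along the enclosure's +x), growing anticlockwise seen from above to its stop at 1.309 (75 degrees) = off (round dot on the plate). Four steel dogs under the disc are held in the on or off detent by ridges 7.0 mm high: the handle turns less than 0.1 rad unless it is lifted more than 6.5 mm (10 mm is safe), and it drops into the off detent only in the last 0.07 rad before the stop; lifted, it turns with 0.05 N m
- big_lift (a joint): how far the larger isolator's handle is lifted, m: 0 = dropped home in a detent, at most 0.016. Spring and weight pull it down with about 7 N at 0 and 12 N at 0.010; between the detents it rests on the ridges at about 0.0065
- big_hasp (a joint): swing of the larger isolator's lockout hasp, rad: 0 = stowed along the enclosure's edge (ear towards the enclosure's +x), growing clockwise seen from above to its stop at 1.571 = fully out (ear towards -y, padlock hole beyond the side). It turns stiffly (0.05 N m) and stays where it is left; its inner end meets the cam disc after about 1 rad unless the handle is at off
- big_ear (a point): middle of the upturned steel ear at the end of the larger isolator's hasp, 53 mm from the hasp's pivot, 34 mm above the enclosure's top. The ear is 14 mm along the hasp, 9.0 mm thick across it, and stands from 12 to 46 mm above the top. x points along the hasp away from the pivot, y across it, z up; it moves with the hasp
- big_pivot (a point): point on the vertical pivot axis of the larger isolator's hasp, at the height of the ear's middle; fixed to the enclosure, axes as the enclosure's
- small: the smaller isolator: a grey enclosure fixed to the bench, 101 x 101 mm and 50 mm high, handle and hasp on its flat top, a black cable gland on its +x side. Origin on the bench straight under the handle's axis (the enclosure reaches 43 mm to +y, 58 mm to -y and 50 mm to +x and -x of it). z is up; -y is the side that carries the hasp
- small_grip (a point): point on the vertical turning axis of the smaller isolator's black bar handle, 27 mm above the enclosure's top. The bar is 11.5 mm thick, reaches 32 mm forward (its pointer end, white line on top) and 13 mm back from the axis; it stands from 10 to 39 mm above the enclosure's top, on a black cam disc of 26 mm radius whose upper face is 10 mm above the top. x points along the bar to its pointer end, y across it, z up; it moves with the handle
- small_handle (a joint): turn of the smaller isolator's handle, rad: 0 = on (pointer along the enclosure's +x), growing anticlockwise seen from above to its stop at 1.309 (75 degrees) = off (round dot on the plate). Four steel dogs under the disc are held in the on or off detent by ridges 5.0 mm high: the handle turns less than 0.1 rad unless it is lifted more than 4.7 mm (8 mm is safe), and it drops into the off detent only in the last 0.07 rad before the stop; lifted, it turns with 0.05 N m
- small_lift (a joint): how far the smaller isolator's handle is lifted, m: 0 = dropped home in a detent, at most 0.012. Spring and weight pull it down with about 7 N at 0 and 12 N at 0.010; between the detents it rests on the ridges at about 0.0047
- small_hasp (a joint): swing of the smaller isolator's lockout hasp, rad: 0 = stowed along the enclosure's edge (ear towards the enclosure's +x), growing clockwise seen from above to its stop at 1.571 = fully out (ear towards -y, padlock hole beyond the side). It turns stiffly (0.05 N m) and stays where it is left; its inner end meets the cam disc after about 1 rad unless the handle is at off
- small_ear (a point): middle of the upturned steel ear at the end of the smaller isolator's hasp, 38 mm from the hasp's pivot, 24 mm above the enclosure's top. The ear is 10 mm along the hasp, 6.5 mm thick across it, and stands from 9 to 33 mm above the top. x points along the hasp away from the pivot, y across it, z up; it moves with the hasp
- small_pivot (a point): point on the vertical pivot axis of the smaller isolator's hasp, at the height of the ear's middle; fixed to the enclosure, axes as the enclosure's
- spool: loose spool of pale thread, 44 mm across, 60 mm high, origin at its underside; a bystander
- tin: loose round white wax tin, 76 mm across, 52 mm high, origin at its underside; a bystander
- heel: loose stacked leather heel block lying flat, 62 x 66 x 24 mm, origin at its underside; a bystander
- ivory: loose cream plastic block lying flat, 50 x 55 x 22 mm, origin at its underside; a bystander

How it is judged (in metres and radians):
On the way, in this order (a step that is already met when the one before it is completed fails the run):
1. the larger isolator's handle is lifted clear of its detent ridges (value of joint big_lift above 0.007 m), for 0.1 s.
2. the larger isolator's handle is turned to off and has dropped home there (value of joint big_handle above 1.18 rad and value of joint big_lift below 0.002 m), for 0.2 s.
3. its lockout hasp is swung fully out (value of joint big_hasp above 1.4 rad), for 0.2 s.
At the end, for the whole second after the job is handed in: The larger isolator's handle is at off (turned more than 1.18 of 1.309 rad) and dropped home (lift under 2 mm), its hasp is out (over 1.4 of 1.571 rad), both at rest; the smaller isolator's handle is still on (under 0.15 rad, lift under 2 mm) and its hasp stowed (under 0.25 rad) (all of step 2 and value of joint big_hasp above 1.4 rad and value of joint small_handle below 0.15 rad and value of joint small_lift below 0.002 m and value of joint small_hasp below 0.25 rad and velocity of joint big_handle between -0.05 and 0.05 rad/s and velocity of joint big_hasp between -0.05 and 0.05 rad/s); the robot touches nothing.
It fails at once if the larger isolator's handle is forced round without being lifted (value of joint big_handle between 0.15 and 1.1 rad and value of joint big_lift below 0.0055 m).
It fails at once if the smaller isolator's handle is turned or lifted, or its hasp swung out (value of joint small_handle above 0.25 rad or value of joint small_lift above 0.004 m or value of joint small_hasp above 0.4 rad).
It fails at once if a loose bystander is shoved more than 3 cm or tipped over (distance of any of spool, tin, heel, ivory from where it was at the start of the episode above 0.03 m or angle between any of spool, tin, heel, ivory's own z axis and vertical above 0.5 rad).
It also fails if it takes over 51 s, if anything falls off the work surface, if the arm or the gripper's body presses on something with over 40 N, if the wrist force passes 120 N, or if a joint passes its speed limit or range.

## Working session

There is one attempt and no reset: what is moved stays moved. The work goes in short steps, Python scripts to look and compute and a tool call to move; the robot and the scene stay as the last step left them, time stands still between calls to the robot, and variables do not carry over. Pictures are saved under pics/ and viewed, at most 10 in all, crops included, and the job is handed in when it is done.

Besides the shell and the picture viewer there is one more tool, called as a command line: name --argument value ..., lists and objects as JSON in quotes. step_arm: Moves the arm, as the interface text tells. Its arguments: {"type":"object","properties":{"plan":{"type":"string"},"force":{"type":"number"}},"required":["plan"]}

```bash
mkdir -p pics; ls; python3 - <<'E'
from rig import r
import cv2,numpy as np
s=r.sense();print(s)
for n in ["scene","top"]:
    p,d=r.grab_frame(n);c=r.get_calibration(n);np.savez(n+".npz",p=p,d=d,K=c["K"],T=c["world_from_camera"])
    cv2.imwrite(f"pics/{n}.png",p[:,:,::-1]);print(n,c)
E
```

```text
pics
{'clock': 0.0, 'qpos': array([-1.20837954e+00,  3.53679349e-01,  1.63412006e+00, -9.55215254e-06,
        1.15521786e+00, -2.37656609e-03]), 'qvel': array([ 0.00032062, -0.00074982,  0.00096423,  0.00012774, -0.00119124,
       -0.00084568]), 'joint_efforts': array([-1.92266125e-03, -6.05264926e+01, -3.42059970e+01, -3.33877506e-05,
        9.28192574e-03,  4.14215606e-05]), 'eef_pos': array([ 222.80799437, -583.40661587,  217.24823957]), 'tcp_rot': array([-3.14016802e+00,  5.34787928e-06,  3.64797222e-01]), 'contact_force': array([-0.54610707, -0.6165483 , -0.42597317]), 'wrist_torque': array([-0.01364363,  0.02126237, -0.04138991]), 'grasp_force': 0.0, 'opening': 1.0004688513671436}
scene {'K': array([[543.05708265,   0.        , 284.77777852],
       [  0.        , 543.05708265, 211.601358  ],
       [  0.        ,   0.        ,   1.        ]]), 'world_from_camera': array([[-8.49441102e-01, -3.83404598e-01,  3.62561346e-01,
         1.06143233e+01],
       [-5.27682464e-01,  6.18509144e-01, -5.82235052e-01,
         8.31815997e+02],
       [-1.01591138e-03, -6.85891648e-01, -7.27702971e-01,
         1.02007158e+03],
       [ 0.00000000e+00,  0.00000000e+00,  0.00000000e+00,
         1.00000000e+00]])}
top {'K': array([[435.94249306,   0.        , 274.57276147],
       [  0.        , 435.94249306, 209.35810036],
       [  0.        ,   0.        ,   1.        ]]), 'world_from_camera': array([[-1.36664234e-02, -9.90320198e-01,  1.38127238e-01,
         3.25340117e+02],
       [-9.99856743e-01,  1.21551134e-02, -1.17790767e-02,
         9.47353510e+01],
       [ 9.98610531e-03, -1.38268428e-01, -9.90344445e-01,
         1.07930142e+03],
       [ 0.00000000e+00,  0.00000000e+00,  0.00000000e+00,
         1.00000000e+00]])}
```

View pics/scene.png

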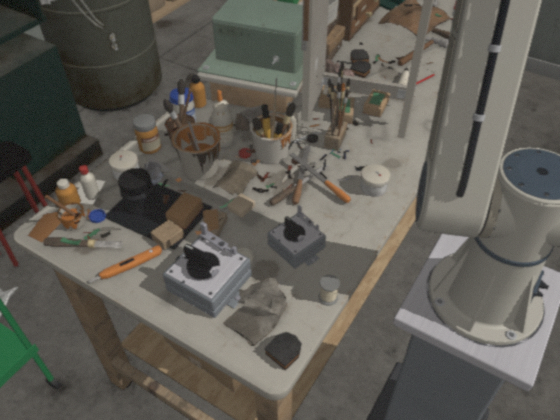

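View pics/top.png

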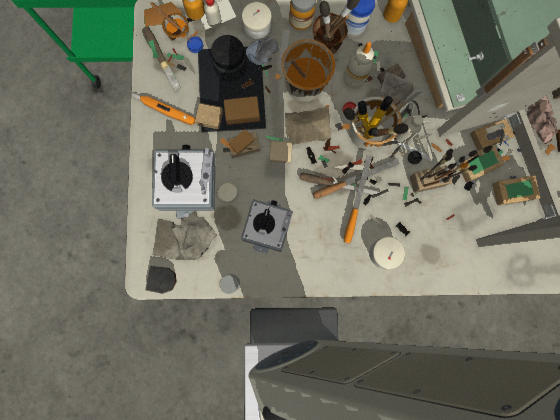

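```bash
python3 - <<'E'
import cv2,numpy as np
a=np.load("top.npz");b=np.load("scene.npz")
A=cv2.resize(a['p'][135:260,135:305],None,fx=4.5,fy=4.5,interpolation=cv2.INTER_CUBIC)
cv2.imwrite("pics/topc.png",A[:,:,::-1])
B=cv2.resize(b['p'][205:315,155:335],None,fx=4.4,fy=4.4,interpolation=cv2.INTER_CUBIC)
cv2.imwrite("pics/scenec.png",B[:,:,::-1])
E
```

```text
(no output)
```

View pics/topc.png

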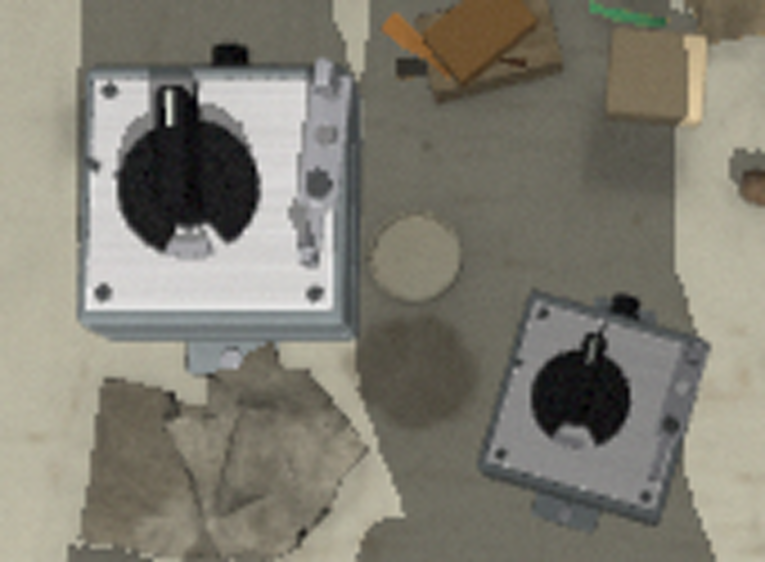

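View pics/scenec.png

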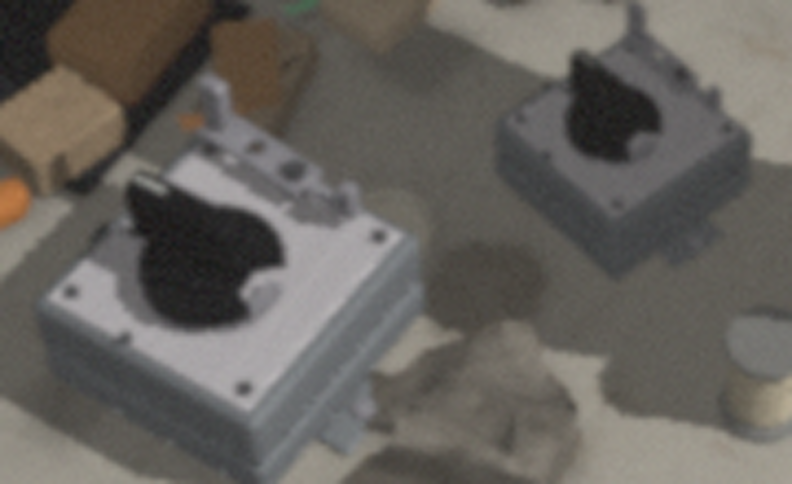

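```bash
cat > h.py <<'E'
import numpy as np,cv2
def cloud(f):
    a=np.load(f);d=a['d'];v,u=np.mgrid[:d.shape[0],:d.shape[1]]
    K=a['K'];P=np.stack([(u-K[0,2])/K[0,0]*d,(v-K[1,2])/K[1,1]*d,d],-1)
    W=P@a['T'][:3,:3].T+a['T'][:3,3];W[d==0]=np.nan
    return a['p'],W
E
python3 - <<'E'
from h import *
for f in ["top.npz","scene.npz"]:
    p,W=cloud(f); X=W.reshape(-1,3);X=X[~np.isnan(X[:,0])]
    if f=="top.npz":
        for q in [(183,178),(265,222)]: print(q,W[q[1],q[0]])
        for n,q in dict(ivoryq=(281,151),heelq=(240,143),spool=(228,284),tin=(389,253),disc=(227,192),blk=(160,278)).items(): print(n,W[q[1],q[0]].round())
        c0=W[195,165,:2]; c1=W[238,262,:2]
    for nm,c,R,h in [("big",c0,130,70),("small",c1,90,50)]:
        N=X[np.hypot(*(X[:,:2]-c).T)<R]
        T=N[abs(N[:,2]-h)<5]; rect=cv2.minAreaRect(T[:,:2].astype(np.float32));print(f,nm,len(T),"z",np.median(T[:,2]).round(1),rect)
        for lo,hi in [(0.35,.46),(.58,.65),(.66,1.0)]:
            B=N[(N[:,2]>h*(1+lo))&(N[:,2]<h*(1+hi)*1.03+3)]
            B=N[(N[:,2]>h+70*lo*h/70)&(N[:,2]<h+h*hi)]
            if len(B)>3: print("  ",lo,len(B),B.mean(0).round(1),B.min(0).round(1),B.max(0).round(1))
E
```

```text
(183, 178) [538.97213174 293.40949142  90.33065667]
(265, 222) [434.54001143 105.21552282  89.34367051]
ivoryq [619.  64.  24.]
heelq [635. 165.  42.]
spool [295. 192.  63.]
tin [ 362. -185.   53.]
disc [521. 201.   2.]
blk [311. 358.  25.]
top.npz big 2183 z 70.0 ((543.695068359375, 300.72503662109375), (138.84410095214844, 138.07960510253906), 89.53265380859375)
   0.35 39 [535.4 283.2  99.7] [502.3 243.3  94.9] [583.9 312.4 102. ]
   0.58 23 [548.3 304.2 112.5] [527.  302.2 110.6] [575.6 315.3 115. ]
   0.66 203 [557.6 310.1 123.2] [526.3 302.3 117.1] [588.3 319.8 127.6]
top.npz small 1201 z 50.5 ((432.82879638671875, 101.96328735351562), (100.72383880615234, 100.725341796875), 72.77522277832031)
   0.66 105 [444.8 101.4  88.7] [422.9  47.4  83.3] [464.7 116.8  95.2]
scene.npz big 2095 z 70.3 ((544.9833984375, 301.64898681640625), (141.95021057128906, 141.6952362060547), 89.48368835449219)
   0.35 70 [543.5 301.5  98.6] [502.8 242.8  94.9] [588.2 320.5 102.1]
   0.58 32 [552.2 317.8 112.9] [527.5 313.2 110.7] [584.7 319.8 115.4]
   0.66 210 [557.  312.9 123.3] [527.4 302.8 116.3] [589.3 320.9 128.3]
scene.npz small 940 z 50.5 ((433.8311462402344, 103.29443359375), (102.77062225341797, 101.76566314697266), 72.97179412841797)
   0.35 37 [436.1  92.2  69.6] [392.4  49.9  67.6] [465.1 118.4  72.6]
   0.58 16 [444.5  89.6  80.7] [422.7  46.   79. ] [458.9 118.4  82.1]
   0.66 102 [444.9 104.5  88.3] [423.4  48.6  83. ] [467.5 118.   93.5]
```

```bash
python3 - <<'E'
from h import *
p,W=cloud("top.npz");p2,W2=cloud("scene.npz")
X=np.r_[W.reshape(-1,3),W2.reshape(-1,3)];X=X[~np.isnan(X[:,0])]
print("x:",list(range(150,800,50)))
for y in range(400,-700,-50):
    print(y,[int(m.max()) if len(m:=X[(abs(X[:,0]-x)<25)&(abs(X[:,1]-y)<25),2])>2 else None for x in range(150,800,50)])
for nm,q in dict(ear=(207,152),eartop=(207,150),piv=(206,175)).items(): print(nm,W[q[1]-1:q[1]+2,q[0]-1:q[0]+2].reshape(-1,3).round(0).tolist())
E
```

```text
x: [150, 200, 250, 300, 350, 400, 450, 500, 550, 600, 650, 700, 750]
400 [-838, -839, 7, 29, 31, 19, 6, 6, 6, 6, 6, 7, 22]
350 [-837, -836, 5, 30, 29, 44, 67, 89, 92, 85, 5, 21, 23]
300 [-838, -834, 6, 27, 41, 48, 67, 87, 127, 128, 44, 34, 19]
250 [-832, -838, 5, 7, 37, 37, 66, 104, 91, 119, 9, 36, 38]
200 [-741, -833, 62, 66, 6, 25, 6, 14, 13, 46, 47, 43, 43]
150 [340, -837, 5, 64, 6, 64, 65, 57, 5, 47, 48, 43, 43]
100 [478, 464, 6, 8, 49, 90, 95, 55, 7, 27, 29, 41, 40]
50 [620, 610, 6, 6, 51, 77, 87, 8, 6, 27, 43, 48, 118]
0 [656, 737, 5, 6, 7, 6, 6, 22, 25, 14, 55, 57, 121]
-50 [5, 772, 811, 7, 8, 7, 6, 25, 25, 9, 181, 49, 118]
-100 [4, -835, 808, 6, 5, 32, 32, 32, 32, 223, 215, 143, 29]
-150 [1, -834, 732, 7, 59, 58, 7, 32, 38, 130, 135, 151, 98]
-200 [-750, -834, 6, 7, 59, 57, 12, 22, 21, 157, 163, 211, 97]
-250 [-837, -836, 5, 6, 7, 10, 10, 215, 218, 17, 123, 205, 73]
-300 [-836, -834, 7, 10, 7, 8, 7, 163, 233, 17, 436, 346, 108]
-350 [-838, -831, 5, 9, 7, 7, 7, 6, 234, 8, 490, 492, 110]
-400 [-839, -839, 5, 5, 6, 423, 7, 8, 39, 39, 413, 383, 242]
-450 [-837, -837, 5, 7, 5, 418
[... 208 characters left out ...]
 77, 74]
-650 [-835, -840, -842, -835, 5, 7, 4, 31, 9, 32, 31, 35, 91]
ear [[595.0, 237.0, 116.0], [595.0, 235.0, 117.0], [596.0, 233.0, 115.0], [593.0, 237.0, 116.0], [594.0, 235.0, 113.0], [594.0, 233.0, 114.0], [591.0, 237.0, 115.0], [591.0, 235.0, 116.0], [592.0, 233.0, 111.0]]
eartop [[600.0, 237.0, 117.0], [600.0, 235.0, 115.0], [600.0, 233.0, 115.0], [597.0, 237.0, 117.0], [598.0, 235.0, 115.0], [598.0, 233.0, 114.0], [595.0, 237.0, 116.0], [595.0, 235.0, 117.0], [596.0, 233.0, 115.0]]
piv [[549.0, 243.0, 86.0], [549.0, 241.0, 86.0], [549.0, 239.0, 85.0], [546.0, 243.0, 88.0], [545.0, 240.0, 91.0], [546.0, 239.0, 86.0], [543.0, 243.0, 91.0], [544.0, 241.0, 87.0], [544.0, 239.0, 84.0]]
```

step_arm --plan "0 0 0 5 49 0 0; 0 0 0 10 98 0 0; 0 0 0 12 147 0 0; 0 0 0 15 196 0 0; 0 0 0 25 244 0 0; 0 0 0 40 291 0 0; 0 0 0 58 337 0 0; 0 0 0 77 382 0 0"

```text
clock: 0.9
eef_pos: [299.8, -200.0, 218.0]
tcp_rot: [3.141, -0.0, 0.364]
contact_force: [1.1, -1.2, -0.0]
opening: 0.996
grasp_force: 0.0
```

step_arm --plan "0 0 0 6 48 0 0; 0 0 -3 14 96 0 0; 0 0 -6 30 143 0 0; 0 0 -9 52 187 0 0; 0 0 -12 78 229 0 0; 0 0 -15 104 271 0 0; 0 0 -18 130 313 0 0; 0 0 -20.9 156 355 0 0"

```text
clock: 1.7
eef_pos: [456.4, 155.3, 217.8]
tcp_rot: [3.141, 0.0, -0.001]
contact_force: [1.2, -1.1, 0.1]
opening: 0.999
grasp_force: 0.0
```

step_arm --plan "0 0 0 22 39 0 0; 0 0 0 44 78 10 0; 0 0 0 66 117 20 0; 0 0 0 88 156 30 0; 0 0 0 88 156 30 0; 0 0 0 88 156 30 0"

```text
clock: 2.3
eef_pos: [543.8, 309.7, 247.2]
tcp_rot: [3.141, 0.001, 0.001]
contact_force: [-0.0, -0.6, -1.0]
opening: 1.001
grasp_force: 0.0
```

```bash
python3 - <<'E'
from rig import r
import cv2,numpy as np
s=r.sense();print(s['eef_pos'],s['tcp_rot'],s['qpos'])
p,d=r.grab_frame("wrist");c=r.get_calibration("wrist");np.savez("w1.npz",p=p,d=d,K=c["K"],T=c["world_from_camera"]);print(c)
cv2.imwrite("pics/w1.png",p[:,:,::-1])
from h import *
p,W=cloud("w1.npz");X=W.reshape(-1,3);X=X[~np.isnan(X[:,0])]
N=X[(abs(X[:,0]-544)<90)&(abs(X[:,1]-295)<95)]
T=N[abs(N[:,2]-70)<3];print(len(T),cv2.minAreaRect(T[:,:2].astype(np.float32)))
B=N[(N[:,2]>119)&(N[:,2]<130)&(abs(N[:,1]-311)<14)];print("bar",len(B),B[:,2].mean(),cv2.minAreaRect(B[:,:2].astype(np.float32)),B.min(0),B.max(0))
E_=N[(N[:,2]>105)&(N[:,2]<122)&(N[:,1]<260)];print("ear",len(E_),E_.mean(0) if len(E_) else 0,E_.min(0) if len(E_) else 0,E_.max(0) if len(E_) else 0)
E
```

```text
[543.76718947 309.70440105 247.22212848] [3.14084715e+00 1.01911759e-03 1.37347431e-03] [ 5.15418522e-01  3.29669705e-01  1.59978427e+00 -1.58037411e-04
  1.21339266e+00  2.08489638e+00]
{'K': array([[328.18734765,   0.        , 279.78152553],
       [  0.        , 328.18734765, 208.30044489],
       [  0.        ,   0.        ,   1.        ]]), 'world_from_camera': array([[ 1.37040158e-03, -9.46003415e-01, -3.24153760e-01,
         6.26637707e+02],
       [-9.99998210e-01, -8.73435647e-04, -1.67860468e-03,
         3.08746242e+02],
       [ 1.30483831e-03,  3.24155480e-01, -9.46002919e-01,
         4.01726249e+02],
       [ 0.00000000e+00,  0.00000000e+00,  0.00000000e+00,
         1.00000000e+00]])}
9667 ((545.0562744140625, 299.7148132324219), (133.63803100585938, 136.07188415527344), 89.47663116455078)
bar 1195 122.26052856915226 ((558.292724609375, 309.7550048828125), (60.94913864135742, 15.682770729064941), 0.48898497223854065) [527.82393088 301.7030443  119.01121098] [588.73868437 317.68668497 124.82106565]
ear 202 [596.99109262 236.31224805 113.40709674] [589.64082852 231.04626521 105.25639655] [603.70854873 240.44415683 116.21098393]
```

View pics/w1.png

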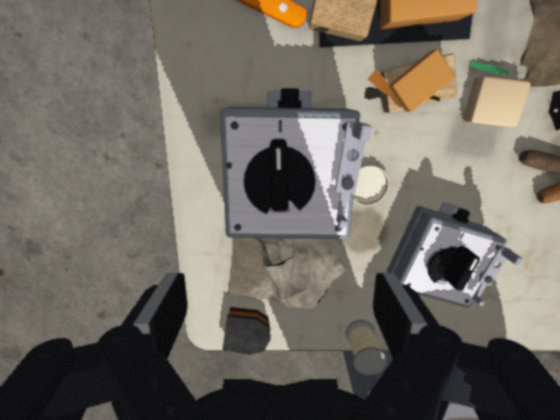

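step_arm --plan "0 0 0 1 1.5 -45 0; 0 0 0 1 1.5 -90 0; 0 0 0 1 1.5 -120 0; 0 0 0 1 1.5 -143 0; 0 0 0 1 1.5 -143 0; 0 0 0 1 1.5 -143 0" --force 60

```text
clock: 2.95
eef_pos: [544.7, 309.7, 105.4]
tcp_rot: [3.141, 0.001, -0.001]
contact_force: [0.3, -0.8, 0.2]
opening: 0.999
grasp_force: 0.0
```

step_arm --plan "0 0 0 0 0 0 255; 0 0 0 0 0 0 255; 0 0 0 0 0 0 255; 0 0 0 0 0 0 255; 0 0 0 0 0 0 255; 0 0 0 0 0 0 255; 0 0 0 0 0 0 255; 0 0 0 0 0 0 255" --force 60

```text
clock: 3.75
eef_pos: [545.2, 310.5, 105.7]
tcp_rot: [3.141, -0.001, 0.0]
contact_force: [-1.0, -2.6, 4.9]
opening: 0.162
grasp_force: 58.8
```

step_arm --plan "0 0 0 0 0.5 3 255; 0 0 0 0 0.5 6 255; 0 0 0 0 0.5 9 255; 0 0 0 0 0.5 12 255; 0 0 0 0 0.5 12 255; 0 0 0 0 0.5 12 255; 0 0 0 0 0.5 12 255" --force 80

```text
clock: 4.45
eef_pos: [544.7, 310.6, 116.4]
tcp_rot: [3.141, 0.001, 0.0]
contact_force: [3.6, -4.3, -12.6]
opening: 0.153
grasp_force: 78.3
```

step_arm --plan "0 0 5 0 0 0 255; 0 0 10 0 0 0 255; 0 0 15 0 0 0 255; 0 0 20 0 0 0 255; 0 0 25 0 0 0 255; 0 0 30 0 0 0 255; 0 0 35 0 0 0 255; 0 0 40 0 0 0 255"

```text
clock: 5.25
eef_pos: [544.8, 310.5, 116.4]
tcp_rot: [3.141, 0.001, 0.702]
contact_force: [4.0, -5.2, -12.3]
opening: 0.148
grasp_force: 78.3
```

step_arm --plan "0 0 5 0 0 0 255; 0 0 10 0 0 0 255; 0 0 15 0 0 0 255; 0 0 20 0 0 0 255; 0 0 25 0 0 0 255; 0 0 30 0 0 0 255; 0 0 34.5 0 0 0 255; 0 0 34.5 0 0 0 255"

```text
clock: 6.05
eef_pos: [545.0, 310.4, 116.5]
tcp_rot: [3.142, 0.001, 1.303]
contact_force: [3.8, -4.9, -11.7]
opening: 0.15
grasp_force: 78.4
```

```bash
python3 - <<'E'
from rig import r
s=r.sense();print(s['eef_pos'],s['tcp_rot'],s['contact_force'],s['wrist_torque'])
E
```

```text
[544.97285134 310.42088666 116.46034192] [3.14158591e+00 1.14725236e-03 1.30273651e+00] [  3.77294943  -4.91474149 -11.69184947] [-0.91337172 -0.91034723 -0.18091408]
```

step_arm --plan "0 0 1.5 0 0 0 255; 0 0 1.5 0 0 -4 255; 0 0 1.5 0 0 -8 255; 0 0 1 0 0 -12 255; 0 0 1 0 0 -12.5 255; 0 0 1 0 0 -12.5 255; 0 0 1 0 0 -12.5 255"

```text
clock: 6.75
eef_pos: [545.4, 310.7, 105.8]
tcp_rot: [3.141, 0.0, 1.317]
contact_force: [0.7, -7.0, 2.8]
opening: 0.146
grasp_force: 80.3
```

step_arm --plan "0 0 0 0 0 0 0; 0 0 0 0 0 0 0; 0 0 0 0 0 0 0; 0 0 0 0 0 0 0; 0 0 0 0 0 0 0; 0 0 0 0 0 30 0; 0 0 0 0 0 80 0; 0 0 0 0 0 130 0"

```text
clock: 7.55
eef_pos: [544.3, 310.9, 235.2]
tcp_rot: [-3.14, 0.001, 1.318]
contact_force: [1.7, 0.6, 0.3]
opening: 0.997
grasp_force: 0.0
```

step_arm --plan "0 0 -8 0 -10 12 0; 0 0 -16 0 -20 12 0; 0 0 -24 0 -30 12 0; 0 0 -30 0 -35 12 0; 0 0 -30 0 -35 12 0"

```text
clock: 8.05
eef_pos: [544.9, 275.6, 246.6]
tcp_rot: [-3.142, 0.0, 0.792]
contact_force: [-0.4, 0.1, -0.3]
opening: 1.002
grasp_force: 0.0
```

```bash
python3 - <<'E'
from rig import r
import cv2,numpy as np
s=r.sense();print(s['eef_pos'],s['tcp_rot'],s['qpos'])
p,d=r.grab_frame("wrist");c=r.get_calibration("wrist");np.savez("w2.npz",p=p,d=d,K=c["K"],T=c["world_from_camera"])
cv2.imwrite("pics/w2.png",p[:,:,::-1])
from h import *
p,W=cloud("w2.npz");X=W.reshape(-1,3);X=X[~np.isnan(X[:,0])]
N=X[(abs(X[:,0]-544)<90)&(abs(X[:,1]-295)<95)]
B=N[(N[:,2]>119)&(N[:,2]<135)&(N[:,1]>280)];print("bar",len(B),np.median(B[:,2]),cv2.minAreaRect(B[:,:2].astype(np.float32)))
E_=N[(N[:,2]>105)&(N[:,2]<122)&(N[:,1]<260)];print("ear",len(E_),E_.mean(0) if len(E_) else 0,E_.min(0) if len(E_) else 0,E_.max(0) if len(E_) else 0)
E
```

```text
[544.91469095 275.61710955 246.58827806] [-3.14158204e+00  2.97506999e-05  7.92111962e-01] [4.65819064e-01 3.05589994e-01 1.63498750e+00 5.50351172e-07
 1.20104675e+00 1.24450323e+00]
bar 1292 122.4627334164845 ((548.711669921875, 322.99664306640625), (61.643699645996094, 16.031259536743164), 74.38508605957031)
ear 185 [597.37052001 238.16270596 113.28387491] [590.40914153 232.43243203 105.08975131] [604.23467441 242.09134115 116.26571402]
```

View pics/w2.png

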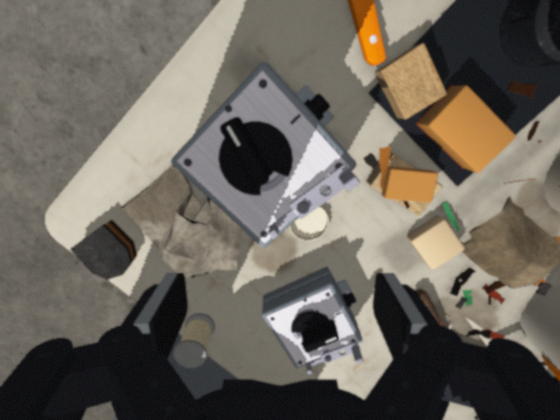

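step_arm --plan "0 0 8 10 -8 0 60; 0 0 16 20 -16 0 60; 0 0 24 30 -24 0 60; 0 0 32 40 -32 0 60; 0 0 40 52 -39 0 60; 0 0 48 52 -39 0 60; 0 0 56 52 -39 0 60; 0 0 64 52 -39 0 60" --force 30

```text
clock: 8.9
eef_pos: [597.1, 237.5, 246.2]
tcp_rot: [-3.141, -0.0, 1.921]
contact_force: [-0.6, -0.3, -0.2]
opening: 0.763
grasp_force: 0.0
```

step_arm --plan "0 0 8 0 0 0 60; 0 0 16 0 0 0 60; 0 0 24 0 0 0 60; 0 0 32 0 0 0 60; 0 0 40 0 0 0 60; 0 0 48 0 0 0 60; 0 0 56 0 0 0 60; 0 0 64 0 0 0 60"

```text
clock: 9.7
eef_pos: [597.0, 237.7, 246.3]
tcp_rot: [3.141, -0.0, 3.038]
contact_force: [0.1, -0.2, 0.1]
opening: 0.766
grasp_force: 0.0
```

step_arm --plan "0 0 6 0 0 0 60; 0 0 6 0 0 -40 60; 0 0 6 0 0 -80 60; 0 0 6 0 0 -80 60; 0 0 6 0 0 -80 60"

```text
clock: 10.2
eef_pos: [596.8, 237.4, 166.6]
tcp_rot: [-3.141, -0.001, 3.135]
contact_force: [0.4, 0.3, 1.1]
opening: 0.762
grasp_force: 0.0
```

```bash
python3 - <<'E'
from rig import r
import cv2,numpy as np
s=r.sense();print(s['eef_pos'],s['tcp_rot'],s['opening'],s['qpos'])
p,d=r.grab_frame("wrist");c=r.get_calibration("wrist");np.savez("w3.npz",p=p,d=d,K=c["K"],T=c["world_from_camera"])
cv2.imwrite("pics/w3.png",p[:,:,::-1])
from h import *
p,W=cloud("w3.npz");X=W.reshape(-1,3);X=X[~np.isnan(X[:,0])]
N=X[(abs(X[:,0]-597)<25)&(abs(X[:,1]-237)<18)]
E_=N[(N[:,2]>100)&(N[:,2]<122)];print("ear",len(E_),E_.mean(0),E_.min(0),E_.max(0))
E
```

```text
[596.83877175 237.41161187 166.60573694] [-3.14121027e+00 -1.27812158e-03  3.13486034e+00] 0.7615988187945604 [ 3.76189328e-01  4.29773476e-01  1.63982317e+00  1.39802594e-04
  1.07332444e+00 -1.18794172e+00]
ear 331 [596.31754961 236.46998757 113.60942663] [591.04294666 231.38490244 100.041864  ] [604.83960524 241.34955741 117.73715159]
```

View pics/w3.png

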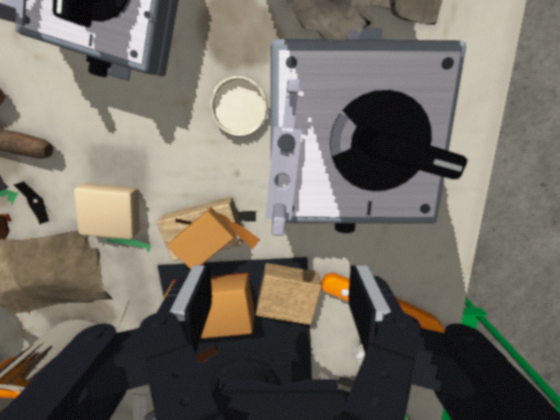

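step_arm --plan "0 0 0 0.5 -0.5 -30 60; 0 0 0 0.5 -0.5 -55 60; 0 0 0 0.5 -0.5 -66 60; 0 0 0 0.5 -0.5 -66 255; 0 0 0 0.5 -0.5 -66 255; 0 0 0 0.5 -0.5 -66 255; 0 0 0 0.5 -0.5 -66 255; 0 0 0 0.5 -0.5 -66 255" --force 30

```text
clock: 11.05
eef_pos: [598.5, 237.1, 101.9]
tcp_rot: [3.141, 0.002, 3.133]
contact_force: [-0.1, -0.7, 4.0]
opening: 0.069
grasp_force: 29.4
```

step_arm --plan "0 0 0 0 0 0 255; 0 0 0 0 0 0 255"

```text
clock: 11.25
eef_pos: [598.6, 237.0, 101.8]
tcp_rot: [3.141, 0.002, 3.133]
contact_force: [0.7, -0.0, 5.6]
opening: 0.07
grasp_force: 30.1
```

step_arm --plan "0 0 -5 -0.2 -4.6 0 255; 0 0 -10 -0.8 -9.2 0 255; 0 0 -15 -1.8 -13.7 0 255; 0 0 -20 -3.2 -18.1 0 255; 0 0 -25 -5 -22.4 0 255; 0 0 -30 -7.1 -26.5 0 255; 0 0 -35 -9.6 -30.4 0 255; 0 0 -40 -12.4 -34.1 0 255"

```text
clock: 12.05
eef_pos: [583.9, 204.1, 101.4]
tcp_rot: [3.141, -0.003, 2.43]
contact_force: [-8.0, 9.3, 9.9]
opening: 0.068
grasp_force: 31.0
```

step_arm --plan "0 0 -8 -6.1 -4.5 0 255; 0 0 -16 -12 -9 0 255; 0 0 -24 -18.4 -12.7 0 255; 0 0 -32 -25.2 -15.3 0 255; 0 0 -40 -32.2 -17 0 255; 0 0 -46 -37.7 -17.6 0 255; 0 0 -49 -40.6 -17.7 0 255; 0 0 -49 -40.6 -17.7 0 255"

```text
clock: 12.85
eef_pos: [544.9, 187.6, 101.6]
tcp_rot: [3.14, -0.004, 1.577]
contact_force: [-2.8, 13.3, 4.0]
opening: 0.068
grasp_force: 29.6
```

step_arm --plan "0 0 0 0 0.8 0 60; 0 0 0 0 0.8 0 60; 0 0 0 0 0.8 0 60; 0 0 0 0 0.8 0 60; 0 0 0 0 0.8 35 60; 0 0 0 0 0.8 85 60; 0 0 0 -30 0 120 60; 0 0 0 -60 0 150 60"

```text
clock: 13.65
eef_pos: [484.5, 184.6, 252.4]
tcp_rot: [3.14, -0.0, 1.579]
contact_force: [-0.4, 0.8, 0.2]
opening: 0.762
grasp_force: 0.0
```

```bash
python3 - <<'E'
from rig import r
import cv2,numpy as np
s=r.sense();print(s['clock'],s['eef_pos'],s['contact_force'],s['opening'])
p,d=r.grab_frame("top");c=r.get_calibration("top");np.savez("t2.npz",p=p,d=d,K=c["K"],T=c["world_from_camera"])
q,d=r.grab_frame("scene");c=r.get_calibration("scene");np.savez("s2.npz",p=q,d=d,K=c["K"],T=c["world_from_camera"])
cv2.imwrite("pics/end.png",np.hstack([cv2.resize(p[135:305,130:305],(400,389)),cv2.resize(q[195:365,155:330],(400,389))])[:,:,::-1])
from h import *
for f in ("t2.npz","s2.npz"):
    p,W=cloud(f);X=W.reshape(-1,3);X=X[~np.isnan(X[:,0])]
    B=X[(X[:,2]>119)&(X[:,2]<135)&(X[:,1]>280)&(X[:,1]<370)&(abs(X[:,0]-545)<70)];print("bar",len(B),np.median(B[:,2]),cv2.minAreaRect(B[:,:2].astype(np.float32)) if len(B) else 0)
    E_=X[(X[:,2]>100)&(X[:,2]<122)&(abs(X[:,1]-190)<40)&(abs(X[:,0]-545)<60)];print("ear",len(E_),E_.mean(0))
E
```

```text
13.65 [484.47729192 184.58381865 252.35043743] [-0.39784855  0.80290866  0.24663309] 0.7623699052766209
bar 20 124.11575652035555 ((536.5596313476562, 300.8856201171875), (6.171511650085449, 15.300887107849121), 19.405298233032227)
ear 0 [nan nan nan]
bar 191 124.18226253040245 ((548.4833374023438, 323.7102355957031), (62.09783935546875, 18.2755184173584), 73.67670440673828)
ear 43 [543.24864062 191.42418769 111.27131727]<stdin>:11: RuntimeWarning: Mean of empty slice.
  ret = um.true_divide(
```

View pics/end.png

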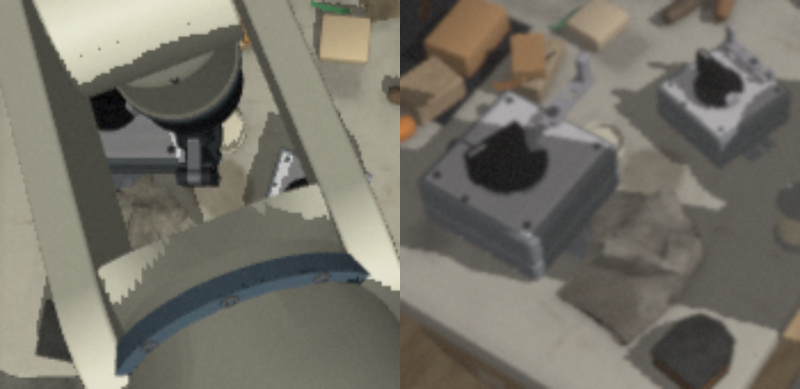

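```bash
python3 -c "
from rig import r
print(r.sense()['contact_force'],r.sign_off())"
```

```text
the job is handed in; nothing more can be done
[ 0.2107395  0.0445914 -0.4115268] None
```

The job is handed in, with no verdict returned: the larger isolator's handle was lifted, turned to off and dropped home, and its hasp was swung out to about 1.56 rad. The arm never went near the smaller isolator or the loose things, and it was clear of everything at hand-in (13.7 s).

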